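Wind down the jack leg of a drinks stand onto its pad

TASK

The overhanging front of the drinks stand needs propping. Slide the round end of the wooden pad under the jack leg's foot, centred and flat on the counter, then wind the crank clockwise (seen from above) until the foot stands firmly on the pad: stop when the crank knob takes about 4 N more push than it did running free, let go, and never force it to 8 N more. Leave the flask, the mug and the jar where they stand.

Things in the scene. Friction and masses are not known exactly. Their poses are not given: they have to be found in the camera images.
- drinks_stand: Drinks stand, fixed: a brown board 335 x 180 x 18 mm, top at 143 mm, on a dark post and base plate at its far end (from x = 135 mm) only; its near end carries a vertical jack leg. Origin on the counter below the leg's axis; x runs from the leg back along the board, z up. Board: x = -45 to 290, y = -90 to 90 mm. Crank and foot belong to it; glassware is fixed on its far end.
- leg_axis (a point): Point on the counter on the common vertical axis of leg, foot and crank; axes as the stand. The outer tube, 34 mm across, ends 87 mm up; at the leg's end is a round rubber-soled foot 44 mm across, sole 20 to 50 mm over the counter at the start. The lower tube is pinned elsewhere each time, so the crank angle does not tell the foot's height.
- gear_head (a point): Top centre of the grey gear head, 54 mm across, z = 163 mm; the crank turns on it. Once the foot meets the pad, its sprung sole (about 20 N/mm) makes the push needed at the knob rise by 1 N for each 12.5 N on the foot, some 1 N every 0.15 to 0.25 rad. Held still after a slow push the free knob shows only some 5.5 N, after a quick one less still; it rises alike. When let go, friction holds the leg.
- crank (a joint): Crank angle about the leg axis, rad, growing clockwise seen from above; at 0 the knob points to the stand's -x, at pi/2 to its +y. Starts between -1.6 and 1.6, turns to 16. Clockwise lowers the foot 4 mm a radian; 1 to 9 rad are needed to meet the pad. Running free, the knob takes about 7 N of push along its circle (dry friction 0.35 N m).
- knob_grip (a point): Grip point on the axis of the crank's upright black knob, 20 mm across, which spins freely on the arm's end 50 mm from the leg axis, z = 178 to 234 mm; this point is at z = 210 mm. The steel arm below it is 16 mm wide, top at 176 mm. Nothing else stands above the board within 150 mm of the leg axis.
- foot_pad: Loose wooden pad, 120 g, lying on the counter: a disc 70 mm across and 14 mm high with a cork top, and a tail 22 mm wide and 10 mm high along its -x. Origin at the centre of the disc's underside, z up. The foot clears the disc's top by at least 5 mm at the start. The counter before and right of the leg is free.
- pad_tab (a point): Grip point of the pad's upright tab, 150 mm from the disc's centre along the pad's -x, 38 mm over the pad's underside. The tab is 14 mm thick (along the pad's y), 32 mm long (along x), its top 58 mm over the counter. Same axes as the pad.
- red_flask: Red bottle with a cork, 72 mm across, 119 mm high, on the left of the counter; leave alone. Origin under its centre.
- mug: Terracotta-red mug, 82 x 115 x 90 mm, on the left of the counter; leave alone. Origin under its middle.
- jar: Glass jar with red lid, 89 mm across, 166 mm high, on the left of the counter; leave alone. Origin under its centre.

How it is judged:
By the outcome, as a careful person would: the job done as asked, in the order asked, and still so for the second after the job is handed in, with the robot touching nothing.
It also fails if it takes over 72 s, if anything falls off the work surface, if the arm or the gripper's body presses on something with over 40 N, if the wrist force passes 120 N, or if a joint passes its speed limit or range.

ROBOT

A 6-joint arm with a two-finger parallel gripper is mounted at the origin on the work surface; the furniture and walls round the work are solid. World frame = base frame: x ahead of the robot, y to its left, z up, the work surface at z = 0. Lengths are in m, angles in degrees, forces in N, time in s.
With the tool pointing down it reaches from about 0.325 to 0.9 m from the base axis. Payload 3.5 kg.
Tool frame: the origin (TCP) lies midway between the tips of the shut fingers; the grasp point (between the pads) lies 19 mm behind it; z points along the fingers, y is the line along which they close (so a half turn about z gives the same grasp; the last joint's range is limited). The gripper opens to 85 mm and grips with 20 to 120 N. Pads are 22 mm wide; open, the fingers measure 114 mm over their backs; the gripper's body (76 mm by 85 mm) begins 54 mm behind the grasp point. The pads swing forward as they close: fully open they stand 13 mm farther back than shut.
Start: joints at [69.018, 15.837, -1.513, 72.651, 0, 84.076], TCP at [0.162, 0.604, 0.231] pointing down, gripper open.
Joint ranges: [-178.77, 178.77], [-48.84, 107.48], [-61.69, 71.31], [-111.58, 123.2], [-90, 87.43], [-180, 180]. Speed limits (degrees/s): [147.25, 147.25, 180, 180, 180, 180].

INTERFACE

Orientations are given as [roll, pitch, yaw] about the fixed x, y, z axes, in that order (R = Rz(yaw) Ry(pitch) Rx(roll)).
In Python, from workcell import env gives the robot as it stands. The module is installed in compiled form; this text tells all that it offers.
- The arm moves only by the tool send_rows, never from a script. Its argument "motion" is text: rows parted by semicolons, each of 7 numbers parted by spaces: the shift along the tool's x, y, z in cm, then the turn, a rotation vector about the tool's x, y, z in degrees, then the opening, from -1 (shut) to 1 (fully open), so that 0 is half open. A call has 1 to 8 rows; each row shifts and turns the commanded pose from where the row before left it, along the tool's axes as they then stand; what a row does not reach is not made up. A row lasts 1/12 s, in which the tool goes at most 41.7 mm and 7.16 degrees, less where a joint would pass 70% of its speed; a pose out of reach is approached as far as the arm can. A call with a gripper value outside its range is refused whole. The fingers move at their own pace and stop on an object; "grip_force" is the grip in N (left out, the last holds). Time passes only in rows, so rows that do not move let the fingers close. It gives the time, the measured TCP pose, the force, the opening and the grip force at its end, in the units of the state.
- env.state(): the state, without advancing time (a new reading comes with each control period).
- env.get_image(name): name is "scene" or "top" or "wrist"; returns the picture (384x512x3 uint8, blue, green, red); there is no depth.
- env.camera_model(name): a dict with "fx", "fy", "cx", "cy" (pixels), "T" (4x4, takes a point from camera to world coordinates); the wrist camera has in their place "tool_from_camera" (4x4, takes a point from camera to tool coordinates, whose origin is the TCP and whose axes are the flange's). Camera axes: x right, y up, looking along -z (the intrinsics and any distortion apply to the point x, -y, -z); pixel columns grow to the right and rows downward; lengths in m; the calibration is good to about 2 mm. A picture is of the moment at which its call begins: read the wrist's pose just before it. camera_model takes no time and is no camera call.
- env.close_job(): hands the job in; it is judged then, once.
The state is a dict: "time": time; "q": joint angles; "dq": joint speeds; "joint_efforts": joint torques, N m; "tool_pos": TCP position; "orientation": TCP orientation; "wrist_force": force on the tool from outside, world axes, zero at the start; "torque": the same for the moment, N m; "width": finger opening in m; "finger_force": force on a finger pad.
Only numpy, scipy, OpenCV 4.12 (cv2) and the standard library are available. Lean on these libraries where they do the work, as an engineer would, in place of code of your own. Each camera call takes 0.05 s, during which the arm holds its last target. There are 200 camera calls.

## Working session

There is one attempt and no reset: what is moved stays moved. The work goes in short steps, Python scripts to look and compute and a tool call to move; the robot and the scene stay as the last step left them, time stands still between calls to the robot, and variables do not carry over. Pictures are saved under pics/ and viewed, at most 10 in all, crops included, and the job is handed in when it is done.

Besides the shell and the picture viewer there is one more tool, called after "Request:" by a JSON object that holds its "name" and its "arguments". send_rows: Moves the arm, as the interface text tells. Its arguments: {"type":"object","properties":{"motion":{"type":"string"},"grip_force":{"type":"number"}},"required":["motion"]}

```bash
mkdir -p pics
cat > h.py <<'E'
import numpy as np, cv2
from scipy.spatial.transform import Rotation as R
from workcell import env
def ray(name,u,v,st=None):
    m=env.camera_model(name)
    if name=="wrist":
        T=np.eye(4);T[:3,:3]=R.from_euler('xyz',st['orientation'],degrees=True).as_matrix();T[:3,3]=st['tool_pos'];T=T@np.array(m['tool_from_camera'])
    else: T=np.array(m['T'])
    d=np.array([(u-m['cx'])/m['fx'],-(v-m['cy'])/m['fy'],-1.])
    return T[:3,3],T[:3,:3]@d
def at(name,u,v,z,st=None):
    o,d=ray(name,u,v,st); return o+d*(z-o[2])/d[2]
def proj(name,p,st=None):
    m=env.camera_model(name); T=np.array(m['T'])
    c=np.linalg.inv(T)@np.r_[p,1]; return m['cx']+m['fx']*c[0]/-c[2], m['cy']-m['fy']*c[1]/-c[2]
E
python3 - <<'E'
from h import *
s=env.state();print(s)
for n in("top","scene"):
    cv2.imwrite(f"pics/{n}0.png",env.get_image(n)); print(env.camera_model(n))
E
```

```text
{'time': 0.0, 'q': array([ 6.90177854e+01,  1.58806258e+01, -1.59598475e+00,  7.26508593e+01,
       -1.20583542e-03,  8.40754887e+01]), 'dq': array([ 0.03515617, -0.01909375,  0.10889634,  0.01198471, -0.13457232,
        0.02240987]), 'joint_efforts': array([ 1.46290240e-04, -4.45510697e+01,  2.95201296e+01,  1.64730311e-02,
       -2.05200678e-05,  8.76696561e-06]), 'tool_pos': array([0.16211224, 0.60282015, 0.23014931]), 'orientation': array([-1.79873087e+02, -1.19577867e-02,  1.64942285e+02]), 'wrist_force': array([0.61515888, 0.55655934, 0.44270146]), 'torque': array([ 0.00320273, -0.02963974, -0.00151619]), 'finger_force': 0.0, 'width': 0.0852222722783586}
{'fx': 351.4244279436195, 'fy': 351.4244279436195, 'cx': 259.9500501634536, 'cy': 193.09440152608963, 'T': array([[ 0.00533783,  0.93482532, -0.35506778,  0.17123446],
       [-0.99996991,  0.00299129, -0.00715733,  0.01216363],
       [-0.00562875,  0.3550953 ,  0.93481316,  1.09869231],
       [ 0.        ,  0.        ,  0.        ,  1.        ]])}
{'fx': 382.4751779456364, 'fy': 382.4751779456364, 'cx': 248.37214878633145, 'cy': 192.6413912627928, 'T': array([[ 0.8086868 ,  0.440788  , -0.3895274 ,  0.06793786],
       [-0.58823142,  0.60250701, -0.53941552, -0.58054268],
       [-0.0030749 ,  0.66535047,  0.74652482,  0.99163351],
       [ 0.        ,  0.        ,  0.        ,  1.        ]])}
```

View pics/top0.png

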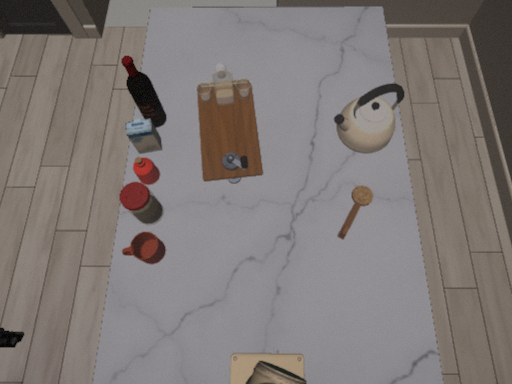

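View pics/scene0.png

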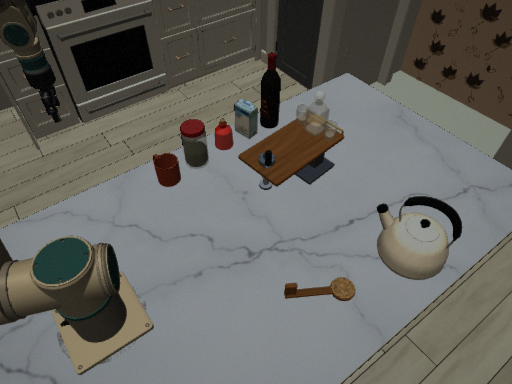

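The top view shows the board (corners about 197,87 / 251,80 / 262,175 / 205,181), with the gear head near (231,161) and the knob near (244,162). The pad's disc is at (362,196) and its tab end near (343,235). I'll enlarge both.

Run:
```python
from h import *
t=cv2.imread("pics/top0.png");s=cv2.imread("pics/scene0.png")
a=cv2.resize(t[130:200,190:270],None,fx=5,fy=5,interpolation=cv2.INTER_CUBIC)
b=cv2.resize(t[175:245,325:385],None,fx=5,fy=5,interpolation=cv2.INTER_CUBIC)
cv2.imwrite("pics/c.png",np.hstack([a,b]))
for n,u,v,z in [("bc",197,87,.143),("bc",251,80,.143),("bc",262,175,.143),("bc",205,181,.143),("gear",231,161,.163),("knob",244,161,.234),("disc",362,196,.014),("tab",344,234,.058)]: print(n,at("top",u,v,z).round(3))
```

```text
bc [0.907 0.229 0.143]
bc [0.935 0.051 0.143]
bc [0.592 0.014 0.143]
bc [0.572 0.182 0.143]
gear [0.628 0.105 0.163]
knob [0.593 0.063 0.234]
disc [ 0.574 -0.315  0.014]
tab [ 0.435 -0.235  0.058]
```

View pics/c.png

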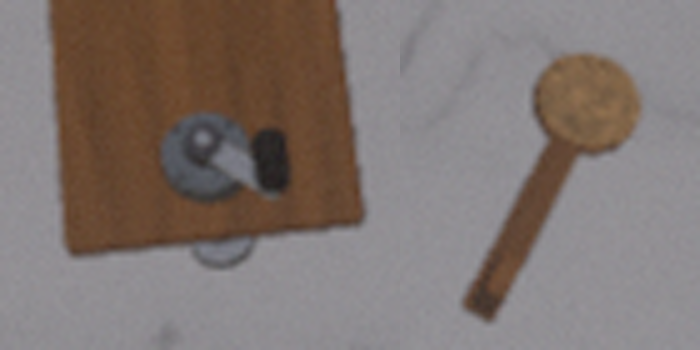

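Enlarged, the gear head's top centre is at about (231.2,160.4). The knob runs from (244,158) at its top to (244.4,166.4) at its bottom. The disc is at (362.6,195.4) and the tab at about (343,233.6).

```bash
cat >> h.py <<'E'
def plan(p,yaw,n,grip):
    """rows from measured pose to TCP p, tool down at yaw"""
    s=env.state(); r0=R.from_euler('xyz',s['orientation'],degrees=True); r1=R.from_euler('xyz',[180,0,yaw],degrees=True)
    p0=np.array(s['tool_pos']); P,Q=p0.copy(),r0; rows=[]
    rv=(r0.inv()*r1).as_rotvec()
    print("dist mm",(np.linalg.norm(p-p0)*1e3).round(1),"turn",np.degrees(np.linalg.norm(rv)).round(1))
    for k in range(1,n+1):
        tp=p0+(np.array(p)-p0)*k/n; tq=r0*R.from_rotvec(rv*k/n)
        d=np.round(Q.inv().apply(tp-P)*100,2); w=np.round(np.degrees((Q.inv()*tq).as_rotvec()),2)
        P=P+Q.apply(d/100); Q=Q*R.from_rotvec(np.radians(w))
        rows.append(" ".join(f"{x:g}" for x in [*d,*w,grip]))
    for i in range(0,n,8): print("; ".join(rows[i:i+8]))
E
python3 - <<'E'
from h import *
for n,u,v,z in [("gear",231.2,160.4,.163),("knobtop",244,158,.234),("knobbot",244.4,166,.178),("disc",362.6,195.4,.014),("tab",342.9,233.6,.038)]: print(n,at("top",u,v,z).round(3))
plan([.40,.15,.22],160,12,1)
E
```

```text
gear [0.63  0.105 0.163]
knobtop [0.602 0.063 0.234]
knobbot [0.604 0.065 0.178]
disc [ 0.576 -0.317  0.014]
tab [ 0.441 -0.237  0.038]
dist mm 511.7 turn 4.9
-2.89 -3.13 0.09 -0.01 -0 0.41 1; -2.92 -3.11 0.09 -0.01 -0 0.41 1; -2.94 -3.09 0.09 -0.01 -0 0.42 1; -2.96 -3.06 0.09 -0.01 -0 0.41 1; -2.99 -3.05 0.09 -0.01 -0 0.41 1; -3 -3.02 0.09 -0.01 -0 0.41 1; -3.03 -3 0.09 -0.01 -0 0.41 1; -3.05 -2.98 0.08 -0.01 -0.01 0.42 1
-3.07 -2.96 0.09 -0.01 0 0.41 1; -3.09 -2.93 0.09 -0.01 0 0.41 1; -3.11 -2.92 0.09 -0.01 0 0.41 1; -3.13 -2.89 0.08 -0.01 0 0.41 1
```

Request:
{"name": "send_rows", "arguments": {"motion": "-2.9 -2.9 0 0 0 0.4 1; -2.9 -2.9 0 0 0 0.4 1; -2.9 -2.9 0 0 0 0.4 1; -2.9 -2.9 0 0 0 0.4 1; -2.9 -2.9 0 0 0 0.4 1; -2.9 -2.9 0 0 0 0.4 1; -2.9 -2.9 0 0 0 0.4 1; -2.9 -2.9 0 0 0 0.4 1"}}

```text
time: 0.77
tool_pos: [0.3192, 0.3134, 0.2309]
orientation: [-180.0, -0.0, 161.8]
wrist_force: [0.4, 0.4, 0.0]
width: 0.0851
finger_force: 0.0
```

Run:
```python
from h import *
s=env.state();print(s['tool_pos'].round(3),s['orientation'].round(1),s['time'])
plan([.43,-.22,.20],150,16,1)
```

```text
[0.319 0.313 0.231] [-180.    -0.   161.8] 0.7667
dist mm 545.6 turn 11.8
-1.7 -2.95 0.19 -0 -0 0.73 1; -1.74 -2.93 0.2 -0 -0 0.74 1; -1.78 -2.9 0.19 -0 -0 0.73 1; -1.81 -2.88 0.2 -0.01 -0 0.74 1; -1.85 -2.86 0.19 0 -0 0.73 1; -1.89 -2.84 0.19 0 -0 0.74 1; -1.92 -2.81 0.2 -0 -0 0.73 1; -1.96 -2.78 0.19 -0 -0 0.74 1
-1.99 -2.76 0.2 -0 -0 0.73 1; -2.03 -2.73 0.19 -0 -0 0.74 1; -2.06 -2.71 0.19 -0.01 -0 0.73 1; -2.1 -2.68 0.2 0 -0 0.74 1; -2.14 -2.66 0.19 0 -0 0.73 1; -2.16 -2.62 0.19 -0 -0 0.74 1; -2.2 -2.6 0.2 -0 -0 0.73 1; -2.24 -2.57 0.19 -0 -0 0.74 1
```

Request:
{"name": "send_rows", "arguments": {"motion": "-1.8 -2.9 0.2 0 0 0.7 1; -1.8 -2.9 0.2 0 0 0.7 1; -1.8 -2.9 0.2 0 0 0.7 1; -1.8 -2.9 0.2 0 0 0.7 1; -1.8 -2.9 0.2 0 0 0.8 1; -1.9 -2.8 0.2 0 0 0.8 1; -1.9 -2.8 0.2 0 0 0.8 1; -1.9 -2.8 0.2 0 0 0.8 1"}}

```text
time: 1.43
tool_pos: [0.375, 0.0475, 0.215]
orientation: [180.0, -0.0, 155.7]
wrist_force: [-0.1, 0.3, -0.4]
width: 0.0853
finger_force: 0.0
```

Request:
{"name": "send_rows", "arguments": {"motion": "-2 -2.8 0.2 0 0 0.7 1; -2 -2.8 0.2 0 0 0.7 1; -2 -2.7 0.2 0 0 0.7 1; -2.1 -2.7 0.2 0 0 0.7 1; -2.1 -2.7 0.2 0 0 0.7 1; -2.1 -2.6 0.2 0 0 0.7 1; -2.2 -2.6 0.2 0 0 0.7 1; -2.2 -2.6 0.2 0 0 0.7 1"}}

```text
time: 2.1
tool_pos: [0.4276, -0.2197, 0.1988]
orientation: [180.0, -0.0, 150.1]
wrist_force: [0.8, -0.5, 0.1]
width: 0.0854
finger_force: 0.0
```

Request:
{"name": "send_rows", "arguments": {"motion": "0 0 0 0 0 0 1; 0 0 0 0 0 0 1"}}

```text
time: 2.27
tool_pos: [0.4277, -0.2194, 0.1987]
orientation: [180.0, -0.1, 150.0]
wrist_force: [-0.5, -0.2, 0.5]
width: 0.0858
finger_force: 0.0
```

Run:
```python
from h import *
s=env.state();print(s['tool_pos'].round(4),s['orientation'].round(2),s['time'])
cv2.imwrite("pics/w1.png",env.get_image("wrist")); print(env.camera_model("wrist"))
```

```text
[ 0.4277 -0.2194  0.1987] [ 1.7999e+02 -8.0000e-02  1.4998e+02] 2.2667
{'fx': 290.2346474952077, 'fy': 290.2346474952077, 'cx': 256.25285511130926, 'cy': 193.26968241537367, 'tool_from_camera': array([[ 5.46151133e-04,  9.51175080e-01,  3.08651372e-01,
         7.86003116e-02],
       [ 9.99998844e-01, -8.14962373e-05, -1.51832570e-03,
         6.01207747e-04],
       [-1.41903965e-03,  3.08651845e-01, -9.51174025e-01,
        -1.42548637e-01],
       [ 0.00000000e+00,  0.00000000e+00,  0.00000000e+00,
         1.00000000e+00]])}
```

View pics/w1.png

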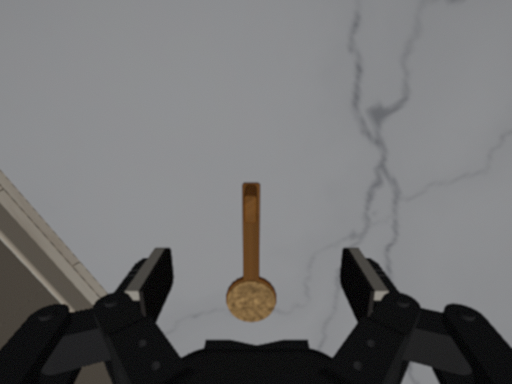

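The wrist view shows the pad nearly in line: disc top centre about (251.5,299), tab top around rows 184–221 at column 251.

Run:
```python
from h import *
s=env.state()
for n,u,v,z in [("disc",251.5,299,.014),("tabfar",251,184,.058),("tabnear",252,221,.058),("tabfarlow",251,184,.0)]:
  p=at("wrist",u,v,z,s);print(n,p.round(4))
d=at("wrist",251.5,299,.014,s)[:2];t=at("wrist",251.2,200,.05,s)[:2]
print(np.degrees(np.arctan2(*(d-t)[::-1])),np.linalg.norm(d-t))
u=(d-t)/np.linalg.norm(d-t); print("tab", d-.15*u)
```

```text
disc [ 0.5776 -0.3105  0.014 ]
tabfar [ 0.4279 -0.2233  0.058 ]
tabnear [ 0.4637 -0.2429  0.058 ]
tabfarlow [ 0.4419 -0.2325  0.    ]
-30.250903114201545 0.15324586609340876
tab [ 0.44805218 -0.23493772]
```

Run:
```python
from h import *
plan([.447,-.2345,.021],149.7,7,1)
```

```text
dist mm 179.5 turn 0.4
-0.37 -0.06 2.54 0 -0.02 0.05 1; -0.36 -0.07 2.54 0.01 -0.01 0.06 1; -0.36 -0.06 2.53 0 -0.02 0.05 1; -0.37 -0.06 2.54 0.01 -0.02 0.05 1; -0.36 -0.06 2.54 0 -0.01 0.05 1; -0.36 -0.07 2.54 0.01 -0.02 0.06 1; -0.36 -0.06 2.54 0 -0.02 0.05 1
```

Request:
{"name": "send_rows", "arguments": {"motion": "-0.36 -0.06 2.55 0 0 0.05 1; -0.36 -0.06 2.55 0 0 0.05 1; -0.36 -0.06 2.55 0 0 0.05 1; -0.36 -0.06 2.55 0 0 0.05 1; -0.36 -0.06 2.55 0 0 0.05 1; -0.36 -0.06 2.55 0 0 0.05 1; -0.36 -0.06 2.45 0 0 0.05 1; 0 0 0 0 0 0 1"}}

```text
time: 2.98
tool_pos: [0.4442, -0.2307, 0.0177]
orientation: [179.9, -0.5, 149.9]
wrist_force: [-1.1, -0.1, 0.5]
width: 0.0856
finger_force: 0.0
```

Request:
{"name": "send_rows", "arguments": {"motion": "0 0 0 0 0 0 -1; 0 0 0 0 0 0 -1; 0 0 0 0 0 0 -1; 0 0 0 0 0 0 -1; 0 0 0 0 0 0 -1; 0 0 0 0 0 0 -1; 0 0 0 0 0 0 -1; 0 0 0 0 0 0 -1", "grip_force": 50}}

```text
time: 3.65
tool_pos: [0.4485, -0.2351, 0.0231]
orientation: [-180.0, 0.1, 149.8]
wrist_force: [-1.3, 0.5, 6.0]
width: 0.0136
finger_force: 50.3
```

Run:
```python
from h import *
s=env.state();print(s['tool_pos'].round(4),s['orientation'].round(2),s['time'],s['width'],s['finger_force'],s['wrist_force'].round(1))
cv2.imwrite("pics/w2.png",env.get_image("wrist"))
```

```text
[ 0.4485 -0.2351  0.0231] [-1.7999e+02  1.1000e-01  1.4978e+02] 3.65 0.0136433396411765 50.29561758041382 [-1.3  0.5  6. ]
```

View pics/w2.png

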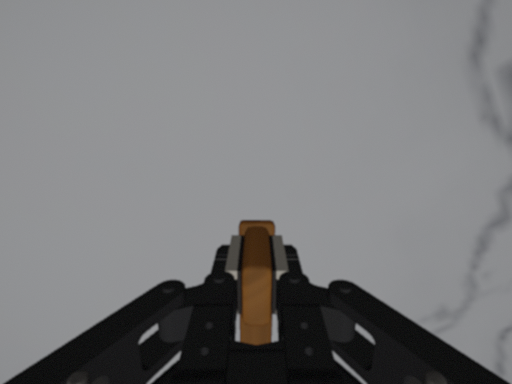

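The tab is held squarely between the pads (the picture shows it central at column 257). A 6 N upward reading says I'm pressing down slightly, so I'll raise it a little and slide to a point in front of the leg.

Request:
{"name": "send_rows", "arguments": {"motion": "0 0 -0.1 0 0 0 -1; 0 0 -0.1 0 0 0 -1; 0 0 0 0 0 0 -1; 0 0 0 0 0 0 -1"}}

```text
time: 4.03
tool_pos: [0.4473, -0.2341, 0.0235]
orientation: [180.0, -0.0, 149.8]
wrist_force: [0.2, 0.5, -1.5]
width: 0.0137
finger_force: 49.1
```

Run:
```python
from h import *
s=env.state();print(s['tool_pos'].round(4),s['wrist_force'].round(2))
plan([.381,.0745,s['tool_pos'][2]],187,16,-1)
im=cv2.imread("pics/scene0.png")[130:200,230:330]
cv2.imwrite("pics/c2.png",cv2.resize(im,None,fx=7,fy=7,interpolation=cv2.INTER_CUBIC))
for p in ([.629,.105,.163],[.629,.105,0.035],[.629,.105,.087]): print(np.round(proj("scene",p),1),np.round(proj("top",p),1))
```

```text
[ 0.4473 -0.2341  0.0235] [ 0.22  0.48 -1.46]
dist mm 315.7 turn 37.2
1.33 1.46 0 0 -0 -2.33 -1; 1.27 1.51 0 0 -0.01 -2.32 -1; 1.2 1.56 0 0 0 -2.33 -1; 1.14 1.61 0 0.01 -0 -2.32 -1; 1.08 1.65 0.01 -0 -0 -2.33 -1; 1.01 1.7 -0 -0 -0.01 -2.32 -1; 0.93 1.74 -0 -0 -0 -2.33 -1; 0.87 1.77 -0 0 -0 -2.33 -1
0.79 1.81 -0 0 -0.01 -2.32 -1; 0.72 1.83 -0 0 0 -2.33 -1; 0.65 1.87 -0 0 -0 -2.32 -1; 0.57 1.89 -0 0.01 -0 -2.33 -1; 0.49 1.91 -0 -0 -0.01 -2.32 -1; 0.41 1.93 -0 -0 -0 -2.33 -1; 0.34 1.94 -0 -0 -0 -2.32 -1; 0.25 1.96 -0 0 -0.01 -2.33 -1
[265.2 158.1] [231.1 160.6]
[264.1 185.6] [234.3 177.8]
[264.5 174.9] [233.1 171.2]
```

View pics/c2.png

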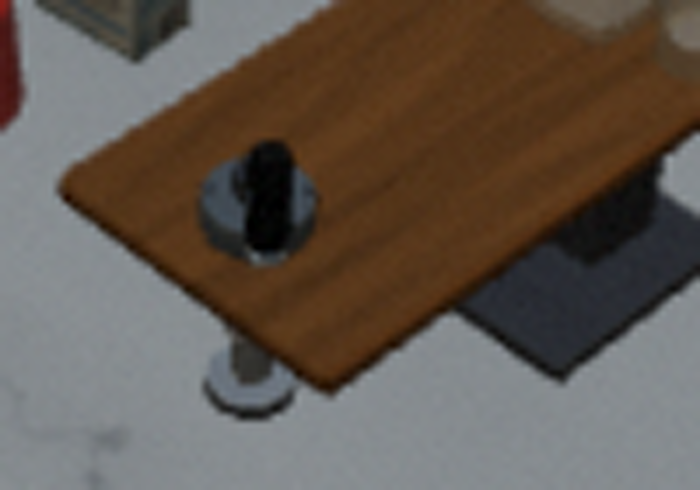

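The scene crop shows the gear head at about (266.5,158.6) and the foot centred on column 265. That agrees with the top view, so I take the leg axis as about (0.630, 0.104). Sliding the pad now.

Request:
{"name": "send_rows", "arguments": {"motion": "1.33 1.46 -0.1 0 0 -2.33 -1; 1.27 1.51 0 0 0 -2.33 -1; 1.2 1.56 0 0 0 -2.33 -1; 1.14 1.61 0 0 0 -2.33 -1; 1.08 1.65 0 0 0 -2.33 -1; 1.01 1.7 0 0 0 -2.33 -1; 0.93 1.74 0 0 0 -2.33 -1; 0.87 1.77 0 0 0 -2.33 -1"}}

```text
time: 4.7
tool_pos: [0.4136, -0.079, 0.0244]
orientation: [180.0, -0.1, 168.5]
wrist_force: [0.2, 0.5, -1.5]
width: 0.0132
finger_force: 49.1
```

Request:
{"name": "send_rows", "arguments": {"motion": "0.79 1.81 0 0 0 -2.32 -1; 0.72 1.83 0 0 0 -2.33 -1; 0.65 1.87 0 0 0 -2.32 -1; 0.57 1.89 0 0 0 -2.33 -1; 0.49 1.91 0 0 0 -2.32 -1; 0.41 1.93 0 0 0 -2.33 -1; 0.34 1.94 0 0 0 -2.32 -1; 0.25 1.96 0 0 0 -2.33 -1"}}

```text
time: 5.37
tool_pos: [0.3803, 0.0751, 0.0245]
orientation: [180.0, -0.1, -172.9]
wrist_force: [0.6, -0.1, -1.8]
width: 0.0134
finger_force: 49.1
```

Request:
{"name": "send_rows", "arguments": {"motion": "0 0 0 0 0 0 -1; 0 0 0 0 0 0 -1; 0 0 0 0 0 0 -1"}}

```text
time: 5.62
tool_pos: [0.3812, 0.074, 0.0247]
orientation: [-180.0, -0.0, -173.0]
wrist_force: [-0.1, -0.7, -1.4]
width: 0.0132
finger_force: 49.0
```

Run:
```python
from h import *
s=env.state();p=s['tool_pos'];y=s['orientation'][2];print(p.round(4),s['orientation'].round(2),s['wrist_force'].round(2))
c,si=np.cos(np.radians(y)),np.sin(np.radians(y))
for L in(.14,.15): print("disc pred",p[:2]-L*np.array([c,si]))
t=env.get_image("top");sc=env.get_image("scene")
d=np.r_[p[:2]-.15*np.array([c,si]),.014]; print(proj("top",d),proj("scene",d))
a=cv2.resize(t[150:230,190:270],None,fx=5,fy=5,interpolation=cv2.INTER_CUBIC);b=cv2.resize(sc[150:230,210:290],None,fx=5,fy=5,interpolation=cv2.INTER_CUBIC)
cv2.imwrite("pics/c3.png",np.hstack([a,b]))
```

```text
[0.3812 0.074  0.0247] [-1.7997e+02 -2.0000e-02 -1.7298e+02] [-0.1  -0.73 -1.36]
disc pred [0.52013478 0.09109068]
disc pred [0.53005976 0.0923133 ]
(np.float64(237.75411217488477), np.float64(208.32440569553788)) (np.float64(242.63945935881992), np.float64(205.07337915281497))
```

View pics/c3.png

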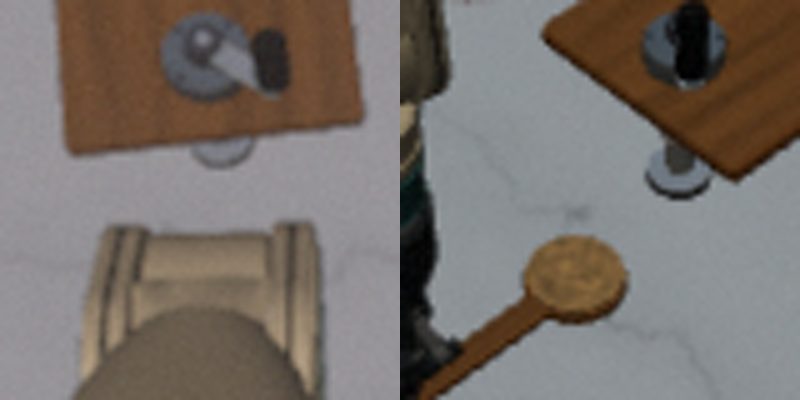

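The scene crop shows the disc top centre at about (245.0,204.6), the foot on column 265.3 and the gear head at about (266.5,157.4). I'll compare both through the same camera.

Run:
```python
from h import *
print("gear scene",at("scene",266.5,157.4,.163).round(4),"gear top",at("top",230.8,160.2,.163).round(4))
print("disc scene",at("scene",245,204.6,.014).round(4))
for p in ([.631,.104,.163],[.631,.104,0.03]): print(np.round(proj("scene",p),1))
# where original disc in scene: wrist est vs scene px
print(np.round(proj("scene",[.5776,-.3105,.014]),1))
g=cv2.cvtColor(cv2.imread("pics/scene0.png"),cv2.COLOR_BGR2HSV)
m=cv2.inRange(g,(8,90,90),(25,255,255)); m[:, :330]=0; m[:270]=0;m[305:]=0; m[:,360:]=0
q=np.argwhere(m); print(q.min(0),q.max(0))
```

```text
gear scene [0.6343 0.105  0.163 ] gear top [0.6303 0.106  0.163 ]
disc scene [0.5376 0.0893 0.014 ]
[265.9 158. ]
[264.7 186.5]
[339.7 286.3]
[277 331] [298 354]
```

Request:
{"name": "send_rows", "arguments": {"motion": "-1.2 0.03 0 0 0 0 -1; -1.2 0.03 0 0 0 0 -1; -1.3 0.03 0 0 0 0 -1; -1.3 0.03 0 0 0 0 -1; -1.3 0.03 0 0 0 0 -1; -1.2 0.03 0 0 0 0 -1; -1.2 0.03 0 0 0 0 -1; -1.2 0.03 0 0 0 0 -1"}}

```text
time: 6.38
tool_pos: [0.4811, 0.0887, 0.0247]
orientation: [-180.0, 0.0, -173.0]
wrist_force: [0.6, 0.1, -1.1]
width: 0.0134
finger_force: 49.0
```

Request:
{"name": "send_rows", "arguments": {"motion": "0 0 0 0 0 0 -1; 0 0 0 0 0 0 -1; 0 0 0 0 0 0 -1; 0 0 0 0 0 0 -1"}}

```text
time: 6.72
tool_pos: [0.478, 0.0886, 0.0245]
orientation: [180.0, -0.1, -173.0]
wrist_force: [-0.6, 0.6, -1.4]
width: 0.0138
finger_force: 49.0
```

Run:
```python
from h import *
s=env.state();p=s['tool_pos'];print(p.round(4),s['orientation'].round(2),s['wrist_force'].round(2))
sc=np.mean([env.get_image("scene").astype(float) for _ in range(4)],0).astype(np.uint8)
t=env.get_image("top")
b=cv2.resize(sc[145:205,235:295],None,fx=8,fy=8,interpolation=cv2.INTER_CUBIC)
a=cv2.resize(t[150:210,210:250],None,fx=8,fy=8,interpolation=cv2.INTER_CUBIC)
cv2.imwrite("pics/c4.png",np.hstack([b,a]))
```

```text
[0.478  0.0886 0.0245] [ 1.8000e+02 -1.0000e-01 -1.7297e+02] [-0.58  0.6  -1.42]
```

View pics/c4.png

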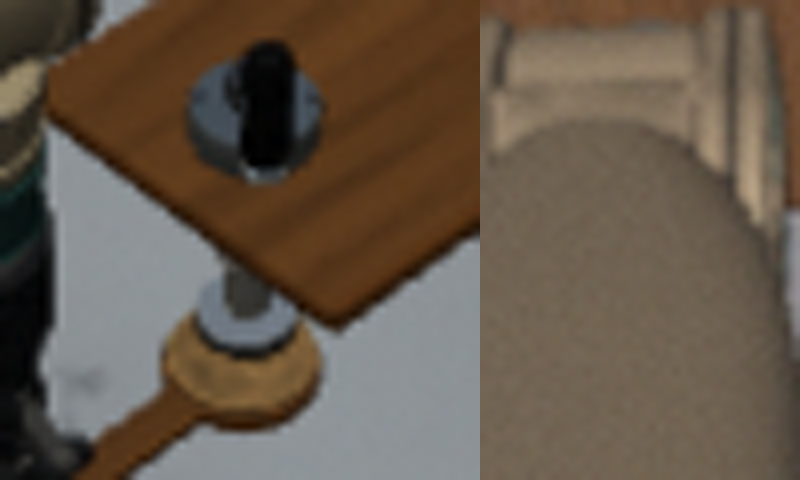

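The disc sits under the foot: disc centre at column 242 against foot axis about 245 in crop pixels, with the row as expected, so it is off by about 1.3 mm. Small correction, then lower and let go.

Request:
{"name": "send_rows", "arguments": {"motion": "-0.07 -0.07 0 0 0 0 -1; 0 0 0.1 0 0 0 -1; 0 0 0.05 0 0 0 -1; 0 0 0 0 0 0 -1; 0 0 0 0 0 0 -1; 0 0 0 0 0 0 -1"}}

```text
time: 7.47
tool_pos: [0.4802, 0.0881, 0.0234]
orientation: [-180.0, 0.0, -173.0]
wrist_force: [0.1, -0.4, -0.5]
width: 0.0132
finger_force: 49.2
```

Request:
{"name": "send_rows", "arguments": {"motion": "0 0 0.03 0 0 0 -0.6; 0 0 0 0 0 0 -0.6; 0 0 0 0 0 0 0; 0 0 0 0 0 0 0; 0 0 0 0 0 0 0.3; 0 0 0 0 0 0 0.3; 0 0 0 0 0 0 0.3"}}

```text
time: 8.05
tool_pos: [0.4801, 0.0882, 0.023]
orientation: [-180.0, 0.0, -173.0]
wrist_force: [0.2, -0.4, -1.0]
width: 0.0556
finger_force: 0.0
```

Request:
{"name": "send_rows", "arguments": {"motion": "0 0 -2 0 0 0 0.3; 0 0 -3 0 0 0 0.3; 0 0 -4 0 0 0 0.3; 0 0 -4 0 0 0 0.3; 0 0 -4 0 0 0 0.3; 0 0 -4 0 0 0 0.3; 0 0 -4 0 0 0 0.3; 0 0 -4 0 0 0 0.3"}}

```text
time: 8.72
tool_pos: [0.4794, 0.0881, 0.3151]
orientation: [-180.0, 0.0, -173.0]
wrist_force: [1.4, -0.1, -0.3]
width: 0.0557
finger_force: 0.0
```

Run:
```python
from h import *
s=env.state();print(s['tool_pos'].round(4),s['wrist_force'].round(2))
plan([.575,.065,.31],187,5,0.3)
```

```text
[0.4794 0.0881 0.3151] [ 1.41 -0.07 -0.34]
dist mm 98.5 turn 0.0
-1.84 -0.69 0.1 -0 0 0.01 0.3; -1.84 -0.7 0.11 -0 0.01 0 0.3; -1.84 -0.69 0.1 -0 0 0.01 0.3; -1.84 -0.69 0.1 -0 0.01 0.01 0.3; -1.84 -0.69 0.1 -0 0 0.01 0.3
```

Run:
```python
from h import *
s=env.state();print(s['tool_pos'].round(4),s['orientation'])
w=env.get_image("wrist");sc=env.get_image("scene");t=env.get_image("top")
cv2.imwrite("pics/w5.png",w)
np.save("st5.npy",s,allow_pickle=True)
a=cv2.resize(sc[140:220,225:295],None,fx=4,fy=4,interpolation=cv2.INTER_CUBIC);b=cv2.resize(t[130:210,205:275],None,fx=4,fy=4,interpolation=cv2.INTER_CUBIC)
cv2.imwrite("pics/c5.png",np.vstack([w[:,:],np.pad(np.hstack([a,b])[110:320],((0,0),(0,0),(0,0)))[:, :512]]) )
```

```text
[0.4794 0.0881 0.3151] [-1.79998398e+02  2.08399408e-02 -1.72964142e+02]
```

View pics/c5.png

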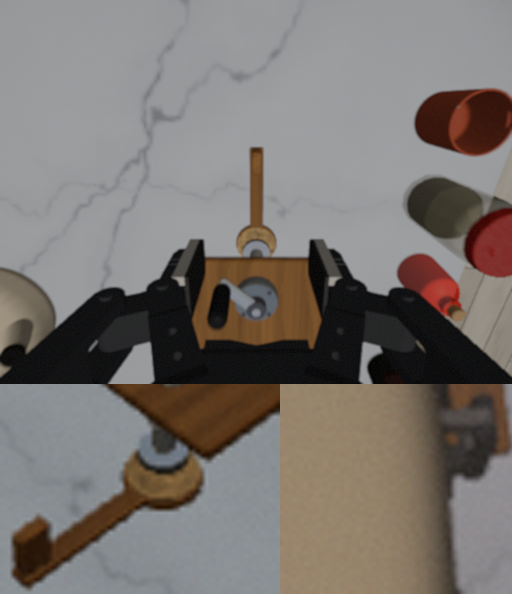

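The wrist view shows disc and foot aligned laterally (columns 256.5 and 257). The gear top is at about (257,300), and the knob runs from about (223,290) at the bottom to (218,320) at the top.

Run:
```python
from h import *
s=np.load("st5.npy",allow_pickle=True).item()
for n,u,v,z in [("gear",257,300,.163),("ktop",218,319,.234),("kbot",223,291,.178),("disc",256.5,241,.014),("tab",256.8,155,.058)]: print(n,at("wrist",u,v,z,s).round(4))
L=np.array([.630,.105]); x=np.array([np.cos(np.radians(7)),np.sin(np.radians(7))]);y=np.array([-x[1],x[0]])
for k in([.603,.064],):
  d=np.array(k)-L; print(np.linalg.norm(d),np.arctan2(d@y,-(d@x)))
```

```text
gear [0.6319 0.1085 0.163 ]
ktop [0.6021 0.0674 0.234 ]
kbot [0.6127 0.067  0.178 ]
disc [0.6296 0.1079 0.014 ]
tab [0.4752 0.089  0.058 ]
0.04909175083453431 -0.86627033301131
```

Run:
```python
from h import *
plan([.603,.066,.29],187,6,0.3)
```

```text
dist mm 125.5 turn 0.5
-1.94 -0.61 0.48 -0.01 0.09 0.01 0.3; -1.94 -0.62 0.47 -0 0.08 0 0.3; -1.95 -0.61 0.47 -0.01 0.09 0.01 0.3; -1.94 -0.62 0.46 -0 0.09 0 0.3; -1.95 -0.61 0.47 -0.01 0.08 0.01 0.3; -1.94 -0.61 0.46 -0.01 0.09 0 0.3
```

Request:
{"name": "send_rows", "arguments": {"motion": "-1.94 -0.61 0.4 0 0 0 0.3; -1.94 -0.61 0.4 0 0 0 0.3; -1.94 -0.61 0.4 0 0 0 0.3; -1.94 -0.61 0.4 0 0 0 0.3; -1.94 -0.61 0.4 0 0 0 0.3; -1.94 -0.61 0.4 0 0 0 0.3; 0 0 0 0 0 0 0.3; 0 0 0 0 0 0 0.3"}}

```text
time: 9.53
tool_pos: [0.5994, 0.0658, 0.2863]
orientation: [180.0, -0.3, -173.0]
wrist_force: [0.1, -0.5, 0.4]
width: 0.0556
finger_force: 0.0
```

Run:
```python
from h import *
s=env.state();print(s['time'],s['orientation'].round(2))
plan([.603,.066,.191],187,5,0.3)
```

```text
9.5333 [ 179.96   -0.26 -173.  ]
dist mm 95.4 turn 0.3
-0.08 -0.01 1.91 0.01 -0.05 0 0.3; -0.08 -0 1.9 0 -0.06 0 0.3; -0.08 -0.01 1.91 0.01 -0.05 0 0.3; -0.07 -0 1.9 0.01 -0.05 0 0.3; -0.07 -0.01 1.91 0.01 -0.05 0 0.3
```

Request:
{"name": "send_rows", "arguments": {"motion": "-0.04 0 2 0 0 0 0.3; -0.04 0 2 0 0 0 0.3; -0.04 0 2 0 0 0 0.3; -0.04 0 2 0 0 0 0.3; -0.04 0 1.5 0 0 0 0.3; 0 0 0 0 0 0 0.3; 0 0 0 0 0 0 0.3"}}

```text
time: 10.12
tool_pos: [0.6, 0.0665, 0.1928]
orientation: [180.0, -0.2, -172.9]
wrist_force: [0.5, 0.2, -0.3]
width: 0.0554
finger_force: 0.0
```

Request:
{"name": "send_rows", "arguments": {"motion": "0 0 0 0 0 0 -1; 0 0 0 0 0 0 -1; 0 0 0 0 0 0 -1; 0 0 0 0 0 0 -1; 0 0 0 0 0 0 -1; 0 0 0 0 0 0 -1; 0 0 0 0 0 0 -1", "grip_force": 50}}

```text
time: 10.7
tool_pos: [0.6031, 0.0653, 0.196]
orientation: [-179.9, 0.2, -173.0]
wrist_force: [-1.9, -4.5, 6.5]
width: 0.0185
finger_force: 49.2
```

```bash
cat > tab.py <<'E'
from h import *
import sys
t0=float(sys.argv[1]);h=2*np.pi/64;N=int(sys.argv[2])
a=t0+h*np.arange(N+1); p=5*np.c_[np.cos(a),np.sin(a)]; d=np.diff(p.round(2),axis=0)
for i in range(0,N,8): print(round(a[i+8],2),"; ".join(f"{x:.2f} {y:.2f} 0 0 0 0 -1" for x,y in d[i:i+8]))
E
cat > f.py <<'E'
from h import *
s=env.state(); f=s['wrist_force'];p=s['tool_pos']
X=np.array([-.9925,-.122]);Y=np.array([-.122,.9925])
d=p[:2]-[.631,.106]; th=np.arctan2(d@Y,d@X); r=np.array([np.cos(th),np.sin(th)]);F=np.array([f[:2]@X,f[:2]@Y])
print("t",s['time'],"theta",th.round(3),"r",np.linalg.norm(d).round(4),"push tang",-(F@[-r[1],r[0]]).round(2),"rad",(F@r).round(2),"fz",f[2].round(1),"w",s['width'])
E
python3 f.py; python3 tab.py -.85 64
```

```text
t 10.7 theta -0.847 r 0.0493 push tang 0.98 rad 4.84 fz 6.5 w 0.018513234954175374
-0.06 0.35 0.35 0 0 0 0 -1; 0.32 0.37 0 0 0 0 -1; 0.28 0.40 0 0 0 0 -1; 0.24 0.43 0 0 0 0 -1; 0.19 0.45 0 0 0 0 -1; 0.15 0.47 0 0 0 0 -1; 0.10 0.48 0 0 0 0 -1; 0.06 0.49 0 0 0 0 -1
0.72 0.01 0.49 0 0 0 0 -1; -0.04 0.49 0 0 0 0 -1; -0.09 0.48 0 0 0 0 -1; -0.14 0.47 0 0 0 0 -1; -0.18 0.46 0 0 0 0 -1; -0.22 0.43 0 0 0 0 -1; -0.27 0.42 0 0 0 0 -1; -0.30 0.38 0 0 0 0 -1
1.51 -0.35 0.35 0 0 0 0 -1; -0.37 0.32 0 0 0 0 -1; -0.40 0.28 0 0 0 0 -1; -0.43 0.24 0 0 0 0 -1; -0.45 0.19 0 0 0 0 -1; -0.47 0.15 0 0 0 0 -1; -0.48 0.10 0 0 0 0 -1; -0.49 0.06 0 0 0 0 -1
2.29 -0.49 0.01 0 0 0 0 -1; -0.49 -0.04 0 0 0 0 -1; -0.48 -0.09 0 0 0 0 -1; -0.47 -0.14 0 0 0 0 -1; -0.46 -0.18 0 0 0 0 -1; -0.43 -0.22 0 0 0 0 -1; -0.42 -0.27 0 0 0 0 -1; -0.38 -0.30 0 0 0 0 -1
3.08 -0.35 -0.35 0 0 0 0 -1; -0.32 -0.37 0 0 0 0 -1; -0.28 -0.40 0 0 0 0 -1; -0.24 -0.43 0 0 0 0 -1; -0.19 -0.45 0 0 0 0 -1; -0.15 -0.47 0 0 0 0 -1; -0.10 -0.48 0 0 0 0 -1; -0.06 -0.49 0 0 0 0 -1
3.86 -0.01 -0.49 0 0 0 0 -1; 0.04 -0.49 0 0 0 0 -1; 0.09 -0.48 0 0 0 0 -1; 0.14 -0.47 0 0 0 0 -1; 0.18 -0.46 0 0 0 0 -1; 0.22 -0.43 0 0 0 0 -1; 0.27 -0.42 0 0 0 0 -1; 0.30 -0.38 0 0 0 0 -1
4.65 0.35 -0.35 0 0 0 0 -1; 0.37 -0.32 0 0 0 0 -1; 0.40 -0.28 0 0 0 0 -1; 0.43 -0.24 0 0 0 0 -1; 0.45 -0.19 0 0 0 0 -1; 0.47 -0.15 0 0 0 0 -1; 0.48 -0.10 0 0 0 0 -1; 0.49 -0.06 0 0 0 0 -1
5.43 0.49 -0.01 0 0 0 0 -1; 0.49 0.04 0 0 0 0 -1; 0.48 0.09 0 0 0 0 -1; 0.47 0.14 0 0 0 0 -1; 0.46 0.18 0 0 0 0 -1; 0.43 0.22 0 0 0 0 -1; 0.42 0.27 0 0 0 0 -1; 0.38 0.30 0 0 0 0 -1
```

Request:
{"name": "send_rows", "arguments": {"motion": "0.35 0.35 -0.15 0 0 0 -1; 0.32 0.37 0 0 0 0 -1; 0.28 0.40 0 0 0 0 -1; 0.24 0.43 0 0 0 0 -1; 0.19 0.45 0 0 0 0 -1; 0.15 0.47 0 0 0 0 -1; 0.10 0.48 0 0 0 0 -1; 0.06 0.49 0 0 0 0 -1"}}

```text
time: 11.37
tool_pos: [0.5823, 0.0966, 0.196]
orientation: [-179.7, 0.1, -173.1]
wrist_force: [2.3, -7.3, -0.2]
width: 0.0187
finger_force: 50.0
```

```bash
python3 f.py
```

```text
t 11.3667 theta -0.068 r 0.0496 push tang 7.57 rad -0.93 fz -0.2 w 0.018738536724526397
```

Request:
{"name": "send_rows", "arguments": {"motion": "0.01 0.49 0 0 0 0 -1; -0.04 0.49 0 0 0 0 -1; -0.09 0.48 0 0 0 0 -1; -0.14 0.47 0 0 0 0 -1; -0.18 0.46 0 0 0 0 -1; -0.22 0.43 0 0 0 0 -1; -0.27 0.42 0 0 0 0 -1; -0.30 0.38 0 0 0 0 -1"}}

```text
time: 12.03
tool_pos: [0.5893, 0.1337, 0.196]
orientation: [-179.7, 0.0, -173.1]
wrist_force: [-0.6, -8.2, 1.8]
width: 0.0186
finger_force: 50.3
```

```bash
python3 f.py
```

```text
t 12.0333 theta 0.708 r 0.05 push tang 7.2 rad -4.0 fz 1.8 w 0.01857880684660875
```

Request:
{"name": "send_rows", "arguments": {"motion": "-0.35 0.35 0 0 0 0 -1; -0.37 0.32 0 0 0 0 -1; -0.40 0.28 0 0 0 0 -1; -0.43 0.24 0 0 0 0 -1; -0.45 0.19 0 0 0 0 -1; -0.47 0.15 0 0 0 0 -1; -0.48 0.10 0 0 0 0 -1; -0.49 0.06 0 0 0 0 -1"}}

```text
time: 12.7
tool_pos: [0.6193, 0.155, 0.1959]
orientation: [-179.8, -0.2, -173.0]
wrist_force: [-5.0, -6.5, 5.6]
width: 0.0181
finger_force: 50.6
```

```bash
python3 f.py
```

```text
t 12.7 theta 1.459 r 0.0504 push tang 6.39 rad -5.19 fz 5.6 w 0.01811816585274148
```

Request:
{"name": "send_rows", "arguments": {"motion": "-0.49 -0.04 -0.1 0 0 0 -1; -0.49 -0.09 0 0 0 0 -1; -0.48 -0.09 0 0 0 0 -1; -0.47 -0.14 0 0 0 0 -1; -0.46 -0.18 0 0 0 0 -1; -0.43 -0.22 0 0 0 0 -1; -0.42 -0.27 0 0 0 0 -1; -0.38 -0.30 0 0 0 0 -1"}}

```text
time: 13.37
tool_pos: [0.6558, 0.1499, 0.1961]
orientation: [179.7, -0.3, -172.9]
wrist_force: [-6.3, 4.1, 1.7]
width: 0.0185
finger_force: 50.3
```

```bash
python3 f.py
```

```text
t 13.3667 theta 2.207 r 0.0504 push tang 7.52 rad 0.48 fz 1.7 w 0.018452367408278915
```

Request:
{"name": "send_rows", "arguments": {"motion": "-0.35 -0.35 0 0 0 0 -1; -0.32 -0.37 0 0 0 0 -1; -0.28 -0.40 0 0 0 0 -1; -0.24 -0.43 0 0 0 0 -1; -0.19 -0.45 0 0 0 0 -1; -0.15 -0.47 0 0 0 0 -1; -0.10 -0.48 0 0 0 0 -1; -0.06 -0.49 0 0 0 0 -1"}}

```text
time: 14.03
tool_pos: [0.6795, 0.1196, 0.1961]
orientation: [179.5, 0.1, -172.8]
wrist_force: [1.1, 8.0, -0.6]
width: 0.0184
finger_force: 50.0
```

```bash
python3 f.py
```

```text
t 14.0333 theta 2.991 r 0.0503 push tang 7.36 rad 3.24 fz -0.6 w 0.018377322973095044
```

Request:
{"name": "send_rows", "arguments": {"motion": "-0.01 -0.49 0 0 0 0 -1; 0.04 -0.49 0 0 0 0 -1; 0.09 -0.48 0 0 0 0 -1; 0.14 -0.47 0 0 0 0 -1; 0.18 -0.46 0 0 0 0 -1; 0.22 -0.43 0 0 0 0 -1; 0.27 -0.42 0 0 0 0 -1; 0.30 -0.38 0 0 0 0 -1"}}

```text
time: 14.7
tool_pos: [0.6741, 0.0807, 0.1961]
orientation: [179.7, 0.3, -172.9]
wrist_force: [6.5, 3.2, -4.5]
width: 0.0186
finger_force: 49.6
```

```bash
python3 f.py
```

```text
t 14.7 theta -2.489 r 0.05 push tang 6.03 rad 3.94 fz -4.5 w 0.018595252339567995
```

Request:
{"name": "send_rows", "arguments": {"motion": "0.30 -0.40 0.08 0 0 0 -1; 0.34 -0.35 0 0 0 0 -1; 0.40 -0.28 0 0 0 0 -1; 0.43 -0.24 0 0 0 0 -1; 0.45 -0.19 0 0 0 0 -1; 0.47 -0.15 0 0 0 0 -1; 0.48 -0.10 0 0 0 0 -1; 0.49 -0.06 0 0 0 0 -1"}}

```text
time: 15.37
tool_pos: [0.6446, 0.0581, 0.1961]
orientation: [179.9, 0.5, -172.9]
wrist_force: [10.4, 2.9, -5.6]
width: 0.0185
finger_force: 49.5
```

```bash
python3 f.py
```

```text
t 15.3667 theta -1.725 r 0.0498 push tang 10.81 rad 0.01 fz -5.6 w 0.01853672725740532
```

Push rose to 10.8 N, so the foot may have met the pad. Holding still to check.

Request:
{"name": "send_rows", "arguments": {"motion": "0 0 0.05 0 0 0 -1; 0 0 0 0 0 0 -1; 0 0 0 0 0 0 -1"}}

```text
time: 15.62
tool_pos: [0.6436, 0.0579, 0.196]
orientation: [179.9, 0.4, -172.9]
wrist_force: [5.7, 0.8, -2.0]
width: 0.0187
finger_force: 50.0
```

```bash
python3 f.py
```

```text
t 15.6167 theta -1.704 r 0.0498 push tang 5.69 rad 0.63 fz -2.0 w 0.018666830040037673
```

Request:
{"name": "send_rows", "arguments": {"motion": "0 0 0 0 0 0 -1"}}

```text
time: 15.7
tool_pos: [0.6436, 0.0579, 0.196]
orientation: [179.9, 0.4, -172.9]
wrist_force: [5.6, 1.1, -1.9]
width: 0.0189
finger_force: 50.0
```

```bash
python3 f.py; python3 tab.py -1.70 16
```

```text
t 15.7 theta -1.704 r 0.0498 push tang 5.66 rad 0.31 fz -1.9 w 0.018855393363620816
-0.91 0.48 -0.04 0 0 0 0 -1; 0.50 0.01 0 0 0 0 -1; 0.48 0.06 0 0 0 0 -1; 0.48 0.10 0 0 0 0 -1; 0.47 0.15 0 0 0 0 -1; 0.45 0.20 0 0 0 0 -1; 0.43 0.24 0 0 0 0 -1; 0.40 0.28 0 0 0 0 -1
-0.13 0.37 0.32 0 0 0 0 -1; 0.34 0.35 0 0 0 0 -1; 0.31 0.38 0 0 0 0 -1; 0.26 0.42 0 0 0 0 -1; 0.23 0.43 0 0 0 0 -1; 0.18 0.46 0 0 0 0 -1; 0.13 0.47 0 0 0 0 -1; 0.09 0.49 0 0 0 0 -1
```

Request:
{"name": "send_rows", "arguments": {"motion": "0.24 -0.02 0 0 0 0 -1; 0.24 -0.02 0 0 0 0 -1; 0.25 0 0 0 0 0 -1; 0.25 0.01 0 0 0 0 -1"}}

```text
time: 16.03
tool_pos: [0.6359, 0.0565, 0.1961]
orientation: [179.9, 0.6, -172.9]
wrist_force: [10.4, 2.0, -5.3]
width: 0.0184
finger_force: 49.6
```

```bash
python3 f.py
```

```text
t 16.0333 theta -1.547 r 0.0497 push tang 10.53 rad -0.96 fz -5.3 w 0.018422425166380797
```

Request:
{"name": "send_rows", "arguments": {"motion": "0 0 0 0 0 0 -1; 0 0 0 0 0 0 -1; 0 0 0 0 0 0 -1"}}

```text
time: 16.28
tool_pos: [0.6353, 0.0565, 0.1961]
orientation: [179.9, 0.6, -172.9]
wrist_force: [8.6, 2.5, -4.2]
width: 0.0188
finger_force: 49.7
```

```bash
python3 f.py
```

```text
t 16.2833 theta -1.536 r 0.0497 push tang 8.77 rad -1.78 fz -4.2 w 0.018789659066437207
```

Request:
{"name": "send_rows", "arguments": {"motion": "0.25 0.02 0 0 0 0 -1; 0.25 0.03 0 0 0 0 -1"}}

```text
time: 16.45
tool_pos: [0.6313, 0.0563, 0.1961]
orientation: [179.9, 0.7, -172.9]
wrist_force: [11.8, 1.2, -6.1]
width: 0.0183
finger_force: 49.6
```

```bash
python3 f.py
```

```text
t 16.45 theta -1.454 r 0.0497 push tang 11.83 rad -1.1 fz -6.1 w 0.01827270774244929
```

Request:
{"name": "send_rows", "arguments": {"motion": "0 0 0 0 0 0 -1; 0 0 0 0 0 0 -1; 0 0 0 0 0 0 -1"}}

```text
time: 16.7
tool_pos: [0.6306, 0.0563, 0.1961]
orientation: [179.9, 0.6, -172.9]
wrist_force: [10.3, 1.4, -4.9]
width: 0.0184
finger_force: 49.6
```

```bash
python3 f.py
```

```text
t 16.7 theta -1.441 r 0.0497 push tang 10.29 rad -1.51 fz -4.9 w 0.018434307678089172
```

Push is now about 4.5 N over free both moving (11.8 vs 7.1) and held (10.3 vs 5.5), and still rising with angle. Stop and let go.

Request:
{"name": "send_rows", "arguments": {"motion": "0 0 0 0 0 0 -0.4; 0 0 0 0 0 0 0; 0 0 0 0 0 0 0.2; 0 0 0 0 0 0 0.2; 0 0 0 0 0 0 0.2"}}

```text
time: 17.12
tool_pos: [0.6254, 0.0553, 0.1951]
orientation: [180.0, -0.0, -173.0]
wrist_force: [1.1, -0.6, 0.9]
width: 0.0512
finger_force: 0.0
```

Request:
{"name": "send_rows", "arguments": {"motion": "0 0 -1 0 0 0 0.2; 0 0 -2 0 0 0 0.2; 0 0 -3 0 0 0 0.2; 0 0 -3 0 0 0 0.2; 0 0 -3 0 0 0 0.2; 3 0 0 0 0 0 0.2; 4 0 0 0 0 0 0.2; 4 0 0 0 0 0 0.2"}}

```text
time: 17.78
tool_pos: [0.5164, 0.0416, 0.3168]
orientation: [-180.0, 0.1, -173.0]
wrist_force: [0.2, -1.1, 0.1]
width: 0.0512
finger_force: 0.0
```

Request:
{"name": "send_rows", "arguments": {"motion": "4 0 0 0 0 0 0.2; 0 0 0 0 0 0 0.2; 0 0 0 0 0 0 0.2"}}

```text
time: 18.03
tool_pos: [0.4748, 0.0369, 0.316]
orientation: [-180.0, 0.1, -173.0]
wrist_force: [1.1, -0.6, 0.5]
width: 0.0514
finger_force: 0.0
```

Run:
```python
from h import *
s=env.state();print(s['time'],s['tool_pos'].round(3),s['wrist_force'].round(1))
w=env.get_image("wrist");sc=env.get_image("scene")
a=cv2.resize(sc[145:215,220:295],None,fx=5,fy=5,interpolation=cv2.INTER_CUBIC)
b=w[120:,180:360]; b=cv2.resize(b,None,fx=2,fy=350/b.shape[0]*1.0) if 0 else cv2.resize(b,None,fx=1.3,fy=1.3)
cv2.imwrite("pics/fin.png",np.hstack([a[:343],b[:343]]))
```

```text
18.0333 [0.475 0.037 0.316] [ 1.1 -0.6  0.5]
```

View pics/fin.png

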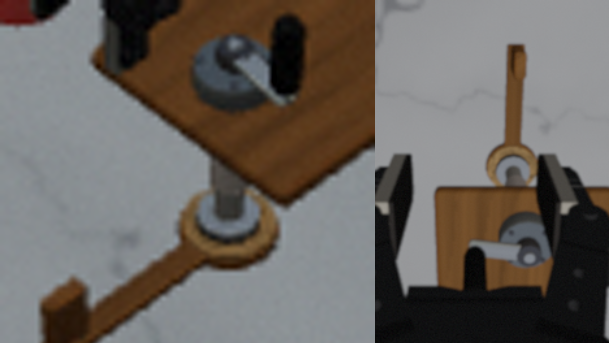

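The foot stands on the disc and looks centred (foot at column 228.5, disc at 229.5 in crop pixels), and the gripper is clear. Handing in.

```bash
python3 -c "
from workcell import env
print(env.close_job())"
```

```text
the job is handed in; nothing more can be done
None
```

The pad is under the foot, centred to within about 2 mm by the camera views. I wound the crank until the knob took about 4.5 N more push than running free, let go of it, and handed the job in at about 18 s.

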